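# Finish the crisscross on a driver box lid

### The job

The driver box lid is being drawn down crosswise by four black bar-head screws: two on one diagonal are already tight, their bars in line with the lid's long sides. On the other diagonal, first turn the hardly begun screw (bar almost square across the lid) clockwise fully home, then go across and turn the half tightened one (bar slantwise) clockwise fully home too. Let go when all four bars lie in line with the long sides.

Things in the scene. Friction and masses are not known exactly. Their poses are not given: they have to be found in the camera images.
- screw_loose_grip (a point): Hardly begun screw: upright black bar 46 long, 14 thick, top 40 above the lid, white line on top, on a steel collar 32 across, 6 high. Point: on its vertical turning axis, 30 above the lid, where to pinch across the bar. x runs along the bar and turns with it; starts 70-82 deg anticlockwise (from above) of the box's x. Clockwise to a hard stop along the box's x (home); 0.06 N m, stays put.
- screw_half_grip (a point): Half tightened screw, diagonally across the lid from the hardly begun one: same shape and size (mm), point, axes, stop and stiffness; neither rises nor sinks as it turns. At the start its bar (x axis) stands 30 to 47 degrees anticlockwise, seen from above, of the box's x axis.
- driver_box: Grey box, aluminium lid 190 x 140 mm, lid top 56 mm above the bench, fixed, at any yaw. Origin: centre of its underside; x along the long sides. Screws (x, y mm): hardly begun (-66, 44), half (66, -44), tight and immovable ones of the same shape (66, 44), (-66, -44). Loose bystanders near it, under 45 mm high: green circuit board, black adapter, screwdriver, steel tin.
Things that resemble listed ones, but are neither listed nor needed, are in the scene too. Leave any brown look-alike of the driver_box alone.

How it is judged:
By the outcome, as a careful person would: the job done as asked, in the order asked, and still so for the second after the job is handed in, with the robot touching nothing.
It also fails if it takes over 45 s, if anything falls off the work surface, if the arm or the gripper's body presses on something with over 40 N, if the wrist force passes 120 N, or if a joint passes its speed limit or range.

### The arm

A 6-joint arm with a two-finger parallel gripper is mounted at the origin on the work surface. World frame = base frame: x ahead of the robot, y to its left, z up, the work surface at z = 0. Lengths are in mm, angles in rad, forces in N, time in s.
With the tool pointing down it reaches from about 250 to 725 mm from the base axis. Payload 9.7 kg.
Tool frame: the origin (TCP) lies on the centre line of the jaws, within the pads' length; the fingertips stand bot.tips_ahead ahead of it and the grasp point (between the pads) lies 6 mm ahead of it (bot.tips_ahead is the distance from the TCP to the fingertips, in mm); x points along the fingers, y is the direction in which the jaws open and shut, and the axes are right-handed (so a half turn about x gives the same grasp; the last joint's range is limited). The gripper opens to 85 mm and grips with 20 to 120 N. Pads are 22 mm wide; open, the fingers measure 114 mm over their backs; the gripper's body (76 mm by 85 mm) begins 54 mm behind the grasp point. The pads swing forward as they close: fully open they stand 13 mm farther back than shut.
Start: joints at [-1.233, 0.087, 0.176, 1.66, 0, 1.571], TCP at [182.274, -518.915, 256.284] pointing down, gripper open.
Joint ranges: [-3.13, 3.13], [-0.85, 1.81], [-1.15, 1.24], [-2.2, 2.28], [-1.44, 1.52], [-3.14, 3.14]. Speed limits (rad/s): [2.22, 2.22, 2.57, 3.14, 3.14, 3.14].

### API

Orientations are given as a rotation vector (axis times angle).
In Python, from station import bot gives the robot as it stands.
- The arm moves only by the tool send_rows, never from a script. Its argument "steps" is a list of rows, each an object with "rotation": the turn, a rotation vector about the world's x, y, z in degrees, a list of three; "linear": the shift along the world's x, y, z in m, a list of three; "fingers": the opening, from 0 (shut) to 1 (fully open). In form: [{"rotation": [ax, ay, az], "linear": [tx, ty, tz], "fingers": fingers}, ...]. A call has exactly 8 rows; each row shifts and turns the commanded pose from where the row before left it; what a row does not reach is not made up. A row lasts 1/8 s, in which the tool goes at most 62.5 mm and 10.7 degrees, less where a joint would pass 70% of its speed; a pose out of reach is approached as far as the arm can. A call is refused whole if a number of a shift passes 0.0625 or a number of a turn 10.7, either way. A call with a gripper value outside its range is refused whole. The fingers move at their own pace and stop on an object; "grip_force" is the grip in N (left out, the last holds). Time passes only in rows, so rows that do not move let the fingers close, or fill a call up. It gives the time, the measured TCP pose, the force and the opening at its end, in the units of the state.
- bot.get_state(): the state, without advancing time (a new reading comes with each control period).
- bot.capture(name): name is "scene" or "top" or "wrist"; returns the picture (384x512x3 uint8, blue, green, red); there is no depth.
- bot.camera_params(name): a dict with "fx", "fy", "cx", "cy" (pixels), "R" (3x3) and "t" (3): a world point X has camera coordinates R X + t. Camera axes: x right, y down, z forward; pixel columns grow to the right and rows downward; lengths in mm; the calibration is good to about 2 mm. A picture is of the moment at which its call begins: read the wrist's pose just before it. camera_params takes no time and is no camera call; for the wrist camera it gives the pose at the moment of the call.
- bot.job_done(): hands the job in, once; it reports no verdict.
The state is a dict: "clock": time; "joints": joint angles; "qvel": joint speeds; "effort": joint torques, N m; "eef_pos": TCP position; "tcp_rot": TCP orientation; "wrist_force": force on the tool from outside, world axes, zero at the start; "torque": the same for the moment, N m; "grip_width": finger opening in mm.
Only numpy, scipy, OpenCV 4.12 (cv2) and the standard library are available. Lean on these libraries where they do the work, as an engineer would, in place of code of your own. Each camera call takes 0.05 s, during which the arm holds its last target. There are 200 camera calls.

## Working session

There is one attempt and no reset: what is moved stays moved. The work goes in short steps, Python scripts to look and compute and a tool call to move; the robot and the scene stay as the last step left them, time stands still between calls to the robot, and variables do not carry over. Pictures are saved under pics/ and viewed, about 8 in all and at most 12, crops included, and the job is handed in when it is done.

Besides the shell and the picture viewer there is one more tool, called as a command line: name --argument value ..., lists and objects as JSON in quotes. send_rows: Moves the arm, as the interface text tells. Its arguments: {"type":"object","properties":{"steps":{"type":"array"},"grip_force":{"type":"number"}},"required":["steps"]}

```bash
mkdir -p pics; python3 - <<'E'
from station import bot
import cv2
s=bot.get_state();print(s,bot.tips_ahead)
for n in("top","scene"):
    im=bot.capture(n);p=bot.camera_params(n);print(n,p)
    cv2.imwrite(f"pics/{n}0.png",im)
    cv2.imwrite(f"pics/{n}0b.png",cv2.resize(im,None,fx=1.5,fy=1.5,interpolation=2))
E
```

```text
{'clock': 0.0, 'joints': array([-1.23301423e+00,  8.74476466e-02,  1.75122833e-01,  1.65981664e+00,
        3.74697914e-05,  1.57079266e+00]), 'qvel': array([-0.00085335,  0.00023101, -0.00030941, -0.00028107,  0.00039859,
        0.00061191]), 'effort': array([ 3.49421942e-03, -5.20383310e+01,  4.64807582e+01,  1.62726478e-02,
        1.02098381e-04,  8.63288449e-06]), 'eef_pos': array([ 182.20782285, -518.7214809 ,  255.58409203]), 'tcp_rot': array([ 2.03854433,  0.3490181 , -2.03893555]), 'wrist_force': array([ 0.40767347, -0.37764595,  0.62437644]), 'torque': array([ 0.00295278, -0.04013875, -0.05700721]), 'grip_width': 85.43887038788618} 25.0
top {'fx': 387.52003161395686, 'fy': 387.52003161395686, 'cx': 252.89755003464956, 'cy': 185.04643317656274, 'R': array([[-0.02022786, -0.99949049, -0.02468994],
       [-0.99640919,  0.02218395, -0.08171047],
       [ 0.08221656,  0.02294845, -0.99635024]]), 't': array([  10.93257099,  441.9446324 , 1027.78094842])}
scene {'fx': 384.08742841852444, 'fy': 384.08742841852444, 'cx': 257.44256181048945, 'cy': 189.7267472684828, 'R': array([[-0.70681789,  0.70723816,  0.01492151],
       [ 0.55995958,  0.57226742, -0.59912876],
       [-0.43226582, -0.41511948, -0.80051364]]), 't': array([ 343.4538741 , -184.81854564, 1330.76372004])}
```

View pics/top0b.png

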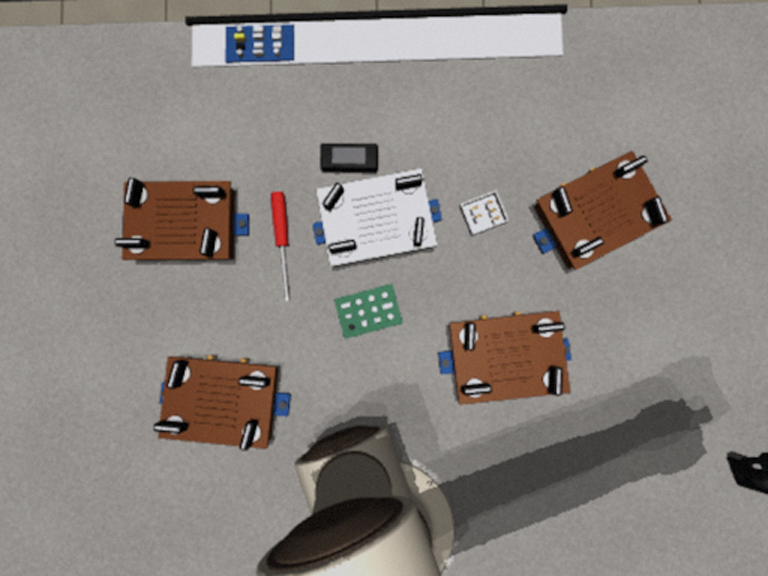

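View pics/scene0b.png

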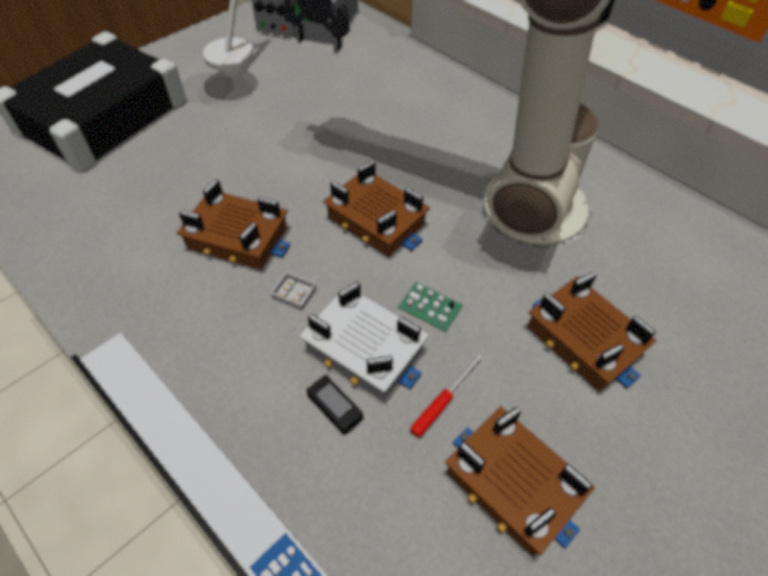

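Top view (1.5x) shows the aluminium box at (377,218). The look-alikes are brown boxes at (178,220), (218,402), (603,210) and (510,357), so I choose the grey one. Its loose screw is at (419,231), the half screw at (333,196), and the tight ones at (409,182) and (342,246).

```bash
python3 - <<'E'
import cv2
im=cv2.imread("pics/top0.png")[105:185,203:303]
cv2.imwrite("pics/crop.png",cv2.resize(im,None,fx=7.5,fy=7.5,interpolation=cv2.INTER_CUBIC))
E
```

```text
(no output)
```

View pics/crop.png

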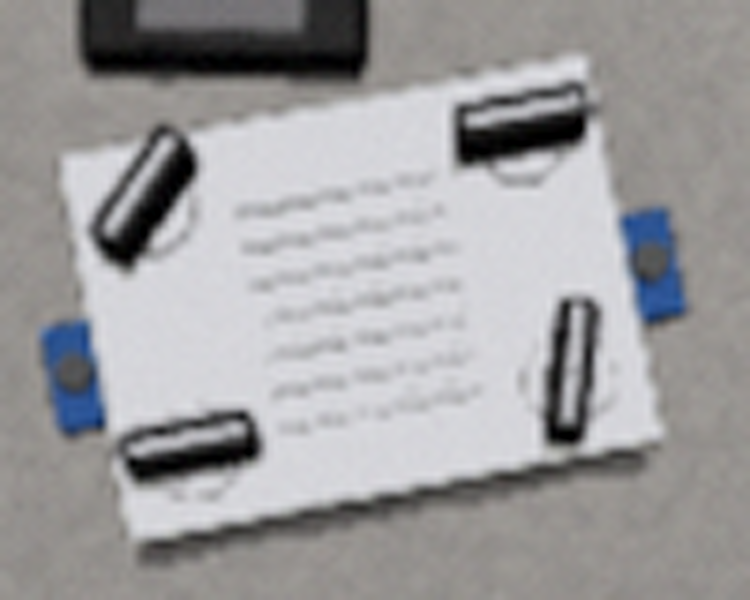

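```bash
cat > h.py <<'E'
import numpy as np
def ray(p,uv,z):
    R,t=p['R'],p['t'];d=R.T@[(uv[0]-p['cx'])/p['fx'],(uv[1]-p['cy'])/p['fy'],1];c=-R.T@t
    return (c+d*(z-c[2])/d[2])[:2]
E
python3 - <<'E'
import numpy as np
from h import ray
from station import bot
p=bot.camera_params("top")
px=lambda c:(203+(c[0]+.5)/7.5-.5,105+(c[1]+.5)/7.5-.5)
C=np.array([ray(p,px(c),56) for c in[(62,157),(588,58),(662,438),(138,543)]])
print(C,np.linalg.norm(C-np.roll(C,1,0),axis=1))
B=np.array([(95,-70),(-95,-70),(-95,70),(95,70)])
a=B[:,0]+1j*B[:,1];w=C[:,0]+1j*C[:,1]
yaw=np.angle(np.sum(np.conj(a)*(w-w.mean())));print("centre",w.mean(),"yaw",np.degrees(yaw))
for n,b,e in[("loose",(-66,44),((577,305),(567,430))),("half",(66,-44),((163,140),(108,222))),("t1",(-66,-44),((460,110),(582,92))),("t2",(66,44),((125,452),(250,425)))]:
    q=[ray(p,px(c),96) for c in e];d=q[0]-q[1]
    pr=w.mean()+(b[0]+1j*b[1])*np.exp(1j*yaw)
    print(n,"pred",pr,"meas",(q[0]+q[1])/2,"len",np.linalg.norm(d),"ang rel",(np.degrees(np.arctan2(d[1],d[0])-yaw))%180)
E
```

```text
[[599.2389173  108.60862302]
 [629.76744588 -77.25373736]
 [494.5066017  -99.41150008]
 [461.98064007  83.62513843]] [139.51347308 188.35288175 137.06371664 185.90413986]
centre (546.3734012362843+3.8921310030329543j) yaw 99.73997133946901
loose pred (514.1733128182148-68.60031209187527j) meas [513.52041103 -66.97021955] len 42.39768159839957 ang rel 74.26576099105546
half pred (578.5734896543538+76.38457409794118j) meas [580.68001281  78.5803522 ] len 33.537851370193756 ang rel 45.766595357058264
t1 pred (600.9048531630959-53.71273641938052j) meas [604.69703177 -52.11507218] len 41.574041446120866 ang rel 177.28537376045563
t2 pred (491.8419493094726+61.49699842544642j) meas [492.58217572  62.30440428] len 42.87550463040373 ang rel 1.1867767346085314
```

```bash
python3 - <<'E'
import numpy as np
from station import bot
from scipy.spatial.transform import Rotation as R
s=bot.get_state();M=R.from_rotvec(s['tcp_rot']).as_matrix();print(M.round(3))
y=np.degrees(np.arctan2(M[1,1],M[0,1]));j=np.degrees(s['joints']);print(y,j)
c=y-j[0]+j[5]
for n,x,yy,a in(("loose",514,-68,174),("half",579.5,77,145.5)):
    for k in(-90,90):
        t=a+k; print(n,t,"turn from now",(t-y+180)%360-180,"j6",(np.degrees(np.arctan2(yy,x))+c-t+180)%360-180)
print("time",s['clock'])
E
```

```text
[[-0.     0.331 -0.943]
 [ 0.001 -0.943 -0.331]
 [-1.    -0.001 -0.   ]]
-70.64504853308297 [-7.06449786e+01  5.00862440e+00  1.00361959e+01  9.50985702e+01
  2.44931294e-05  9.00000700e+01]
loose 84 turn from now 154.64504853308296 j6 -1.5362230172228806
loose 264 turn from now -25.3549514669171 j6 178.46377698277712
half 55.5 turn from now 126.14504853308296 j6 42.068736727218095
half 235.5 turn from now -53.85495146691704 j6 -137.9312632727819
time 0.1
```

send_rows --steps '[{"rotation":[0,0,9.66],"linear":[0.0207,0.0282,-0.005],"fingers":0.7},{"rotation":[0,0,9.66],"linear":[0.0207,0.0282,-0.005],"fingers":0.7},{"rotation":[0,0,9.66],"linear":[0.0207,0.0282,-0.005],"fingers":0.7},{"rotation":[0,0,9.66],"linear":[0.0207,0.0282,-0.005],"fingers":0.7},{"rotation":[0,0,9.66],"linear":[0.0207,0.0282,-0.005],"fingers":0.7},{"rotation":[0,0,9.66],"linear":[0.0207,0.0282,-0.005],"fingers":0.7},{"rotation":[0,0,9.66],"linear":[0.0207,0.0282,-0.005],"fingers":0.7},{"rotation":[0,0,9.66],"linear":[0.0207,0.0282,-0.005],"fingers":0.7}]'

```text
clock: 1.1
eef_pos: [348.3, -292.3, 215.9]
tcp_rot: [1.119, 1.265, -1.119]
wrist_force: [-0.1, 0.5, -0.4]
grip_width: 60.0
```

send_rows --steps '[{"rotation":[0,0,9.66],"linear":[0.0207,0.0282,-0.005],"fingers":0.7},{"rotation":[0,0,9.66],"linear":[0.0207,0.0282,-0.005],"fingers":0.7},{"rotation":[0,0,9.66],"linear":[0.0207,0.0282,-0.005],"fingers":0.7},{"rotation":[0,0,9.66],"linear":[0.0207,0.0282,-0.005],"fingers":0.7},{"rotation":[0,0,9.66],"linear":[0.0207,0.0282,-0.005],"fingers":0.7},{"rotation":[0,0,9.66],"linear":[0.0207,0.0282,-0.005],"fingers":0.7},{"rotation":[0,0,9.66],"linear":[0.0207,0.0282,-0.005],"fingers":0.7},{"rotation":[0,0,9.66],"linear":[0.0207,0.0282,-0.005],"fingers":0.7}]'

```text
clock: 2.1
eef_pos: [513.9, -66.6, 175.8]
tcp_rot: [0.079, 1.57, -0.079]
wrist_force: [1.2, -0.8, 0.3]
grip_width: 59.7
```

```bash
python3 - <<'E'
import numpy as np,cv2
from station import bot
from scipy.spatial.transform import Rotation as R
s=bot.get_state();M=R.from_rotvec(s['tcp_rot']).as_matrix()
print(s['clock'],s['eef_pos'],np.degrees(np.arctan2(M[1,1],M[0,1])),M[:,0],s['joints'],s['grip_width'])
print(bot.camera_params("wrist"))
cv2.imwrite("pics/w1.png",cv2.resize(bot.capture("wrist"),None,fx=1.5,fy=1.5,interpolation=2))
E
```

```text
2.1 [513.92142366 -66.63351307 175.79563412] 84.23891506884011 [-5.20621109e-04  4.36148271e-05 -9.99999864e-01] [-1.28925813e-01 -3.85692512e-03 -7.33310922e-02  1.50184407e+00
 -2.36828581e-05 -2.83759044e-02] 59.707446108760685
{'fx': 277.8375178191647, 'fy': 277.8375178191647, 'cx': 259.17788132509304, 'cy': 188.74471622335707, 'R': array([[ 1.00707748e-01,  9.94915651e-01, -8.92957077e-04],
       [ 9.45024825e-01, -9.53769523e-02,  3.12779981e-01],
       [ 3.11104531e-01, -3.23432340e-02, -9.49825187e-01]]), 't': array([  14.95660554, -506.98177602,  141.93982931])}
```

View pics/w1.png

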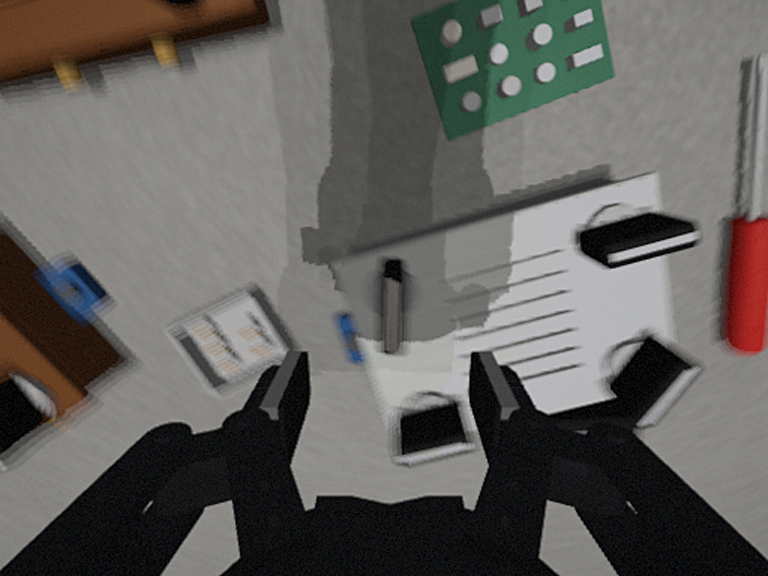

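Wrist view: the loose bar is at about (392,316), its white line running from (394,282) to (391,351). The half bar's line is at about (670,398), and the tight ones at (433,460) and (652,250).

```bash
python3 - <<'E'
import numpy as np
from h import ray
from station import bot
p=bot.camera_params("wrist")
for n,e in(("loose",((394,280),(391,352))),("half",((698,370),(640,427))),("t2",((612,266),(697,235))),("t1",((395,465),(473,454)))):
    q=[ray(p,(c[0]/1.5,c[1]/1.5),96) for c in e];d=q[0]-q[1]
    print(n,(q[0]+q[1])/2,np.linalg.norm(d),np.degrees(np.arctan2(d[1],d[0]))%180)
E
```

```text
loose [517.59042892 -62.66327398] 39.69160249353914 172.73832554220985
half [579.68301895  83.12779571] 43.38304506266729 141.01632208101665
t2 [494.5169853   66.41275826] 41.062471225683616 106.79588348235487
t1 [608.25293847 -46.75744476] 45.362858657020084 94.60384968354197
```

send_rows --steps '[{"rotation":[0,0,0],"linear":[0.0015,0.0027,-0.02],"fingers":0.7},{"rotation":[0,0,0],"linear":[0,0,-0.021],"fingers":0.7},{"rotation":[0,0,0],"linear":[0,0,0],"fingers":0.7},{"rotation":[0,0,0],"linear":[0,0,0],"fingers":0.7},{"rotation":[0,0,0],"linear":[0,0,0],"fingers":0.7},{"rotation":[0,0,0],"linear":[0,0,0],"fingers":0.7},{"rotation":[0,0,0],"linear":[0,0,0],"fingers":0.7},{"rotation":[0,0,0],"linear":[0,0,0],"fingers":0.7}]'

```text
clock: 3.15
eef_pos: [515.0, -65.0, 135.4]
tcp_rot: [0.083, 1.569, -0.083]
wrist_force: [0.0, -0.1, 0.0]
grip_width: 59.5
```

```bash
python3 - <<'E'
import numpy as np,cv2
from station import bot
from h import ray
from scipy.spatial.transform import Rotation as R
s=bot.get_state();M=R.from_rotvec(s['tcp_rot']).as_matrix()
print(s['clock'],s['eef_pos'],np.degrees(np.arctan2(M[1,1],M[0,1])))
p=bot.camera_params("wrist");im=bot.capture("wrist")
X=np.array([s['eef_pos'][0],s['eef_pos'][1],96.]);c=p['R']@X+p['t'];print("tcp axis at z96 px",p['fx']*c[0]/c[2]+p['cx'],p['fy']*c[1]/c[2]+p['cy'])
np.savez("w2.npz",**p)
cv2.imwrite("pics/w2.png",cv2.resize(im[150:350,130:390],None,fx=3,fy=3,interpolation=2))
E
```

```text
3.15 [514.98394188 -65.03126311 135.37317187] 83.91259122616802
tcp axis at z96 px 259.6170755205757 232.78627008282854
```

View pics/w2.png

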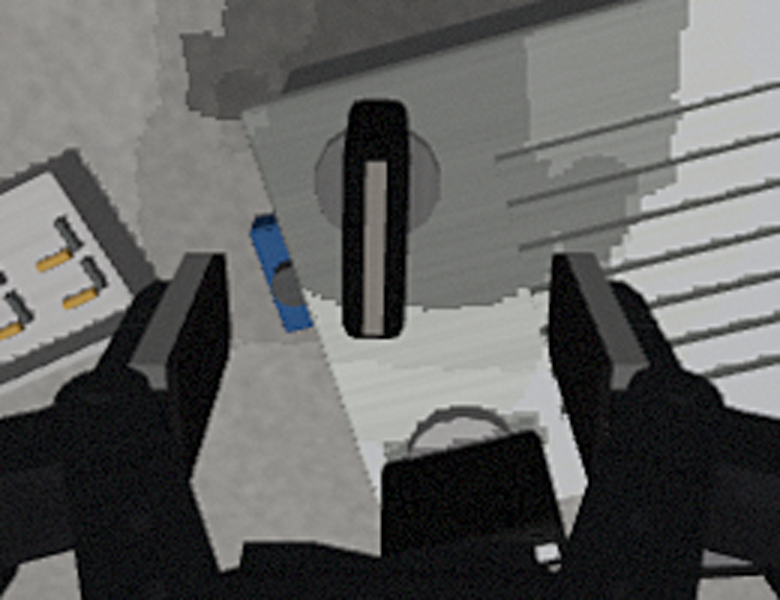

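```bash
python3 - <<'E'
import numpy as np
from h import ray
p=np.load("w2.npz")
q=[ray(p,(130+c[0]/3,150+c[1]/3),96) for c in((376,160),(373,334))];d=q[0]-q[1]
print((q[0]+q[1])/2,np.linalg.norm(d),np.degrees(np.arctan2(d[1],d[0]))%180)
E
```

```text
[515.08148001 -68.07545902] 40.47590000230445 172.72439093085242
```

Image shows the loose bar centred at crop (375,247), between the fingers. The axis comes out at (515,-68), which agrees with the top view. I'll descend and pinch.

send_rows --steps '[{"rotation":[0,0,-0.5],"linear":[0,-0.0028,-0.02],"fingers":0.7},{"rotation":[0,0,0],"linear":[0,0,-0.023],"fingers":0.6},{"rotation":[0,0,0],"linear":[0,0,0],"fingers":0.4},{"rotation":[0,0,0],"linear":[0,0,0],"fingers":0.2},{"rotation":[0,0,0],"linear":[0,0,0],"fingers":0},{"rotation":[0,0,0],"linear":[0,0,0],"fingers":0},{"rotation":[0,0,0],"linear":[0,0,0],"fingers":0},{"rotation":[0,0,0],"linear":[0,0,0],"fingers":0}]' --grip_force 40

```text
clock: 4.2
eef_pos: [515.4, -68.0, 93.4]
tcp_rot: [0.09, 1.567, -0.091]
wrist_force: [-2.2, -1.4, 5.6]
grip_width: 13.0
```

```bash
cat > st.py <<'E'
import numpy as np
from station import bot
from scipy.spatial.transform import Rotation as R
s=bot.get_state();M=R.from_rotvec(s['tcp_rot']).as_matrix()
print(s['clock'],s['eef_pos'],"yaw",np.degrees(np.arctan2(M[1,1],M[0,1])),s['grip_width'],s['wrist_force'],s['torque'],s['joints'][5])
E
python3 st.py
```

```text
4.2 [515.37490268 -68.03002075  93.39138869] yaw 83.40900937527985 12.952417758884067 [-2.16340734 -1.38125885  5.6461868 ] [-0.32036431  0.44755511  0.0902608 ] -0.016028602871295254
```

send_rows --steps '[{"rotation":[0,0,-9],"linear":[0,0,0],"fingers":0},{"rotation":[0,0,-9],"linear":[0,0,0],"fingers":0},{"rotation":[0,0,-9],"linear":[0,0,0],"fingers":0},{"rotation":[0,0,-9],"linear":[0,0,0],"fingers":0},{"rotation":[0,0,-9],"linear":[0,0,0],"fingers":0},{"rotation":[0,0,-9],"linear":[0,0,0],"fingers":0},{"rotation":[0,0,-9],"linear":[0,0,0],"fingers":0},{"rotation":[0,0,-7],"linear":[0,0,0],"fingers":0}]'

```text
clock: 5.2
eef_pos: [515.3, -68.2, 93.4]
tcp_rot: [1.038, 1.307, -1.038]
wrist_force: [-2.9, -3.8, 7.2]
grip_width: 13.3
```

```bash
python3 st.py
```

```text
5.2 [515.27422924 -68.17424924  93.39605294] yaw 13.145002147223341 13.329280721959298 [-2.85932589 -3.82068613  7.16846167] [-0.56107947  0.55006275  0.02551189] 1.2102135050075034
```

send_rows --steps '[{"rotation":[0,0,-1],"linear":[0,0,0],"fingers":0},{"rotation":[0,0,-1],"linear":[0,0,0],"fingers":0},{"rotation":[0,0,-1],"linear":[0,0,0],"fingers":0},{"rotation":[0,0,-1],"linear":[0,0,0],"fingers":0},{"rotation":[0,0,0],"linear":[0,0,0],"fingers":0},{"rotation":[0,0,0],"linear":[0,0,0],"fingers":0},{"rotation":[0,0,0],"linear":[0,0,0],"fingers":0},{"rotation":[0,0,0],"linear":[0,0,0],"fingers":0}]'

```text
clock: 6.2
eef_pos: [515.3, -68.2, 93.4]
tcp_rot: [1.087, 1.281, -1.087]
wrist_force: [-1.9, -3.9, 6.7]
grip_width: 13.4
```

```bash
python3 st.py
```

```text
6.2 [515.27235229 -68.18649173  93.40693055] yaw 9.436335835264538 13.43293533364856 [-1.86007225 -3.85147238  6.67898251] [-0.61830975  0.54794138  0.4389544 ] 1.274987003566383
```

send_rows --steps '[{"rotation":[0,0,-1],"linear":[0,0,0],"fingers":0},{"rotation":[0,0,-1],"linear":[0,0,0],"fingers":0},{"rotation":[0,0,0],"linear":[0,0,0],"fingers":0},{"rotation":[0,0,0],"linear":[0,0,0],"fingers":0},{"rotation":[0,0,0],"linear":[0,0,0],"fingers":0},{"rotation":[0,0,0],"linear":[0,0,0],"fingers":0},{"rotation":[0,0,0],"linear":[0,0,0],"fingers":0},{"rotation":[0,0,0],"linear":[0,0,0],"fingers":0}]'

```text
clock: 7.2
eef_pos: [515.3, -68.2, 93.5]
tcp_rot: [1.112, 1.266, -1.112]
wrist_force: [-2.4, -4.0, 7.6]
grip_width: 13.3
```

```bash
python3 st.py
```

```text
7.2 [515.30862057 -68.24999528  93.45607766] yaw 7.501708481050598 13.329093378606412 [-2.40603634 -3.96730952  7.57534971] [-0.80764805  0.54675541  1.25276348] 1.3088005244655132
```

send_rows --steps '[{"rotation":[0,0,0],"linear":[0,0,0],"fingers":0.3},{"rotation":[0,0,0],"linear":[0,0,0],"fingers":0.5},{"rotation":[0,0,0],"linear":[0,0,0],"fingers":0.5},{"rotation":[0,0,0],"linear":[0,0,0.03],"fingers":0.5},{"rotation":[0,0,0],"linear":[0,0,0.05],"fingers":0.5},{"rotation":[0,0,9],"linear":[0.013,0.029,0],"fingers":0.7},{"rotation":[0,0,9],"linear":[0.013,0.029,0],"fingers":0.7},{"rotation":[0,0,9],"linear":[0.013,0.029,0],"fingers":0.7}]'

```text
clock: 8.2
eef_pos: [554.4, 20.1, 172.4]
tcp_rot: [0.753, 1.436, -0.753]
wrist_force: [-0.2, -1.1, 0.1]
grip_width: 59.8
```

send_rows --steps '[{"rotation":[0,0,9],"linear":[0.013,0.029,0],"fingers":0.7},{"rotation":[0,0,9],"linear":[0.012,0.029,0],"fingers":0.7},{"rotation":[0,0,0],"linear":[0,0,-0.02],"fingers":0.7},{"rotation":[0,0,0],"linear":[0,0,-0.018],"fingers":0.7},{"rotation":[0,0,0],"linear":[0,0,0],"fingers":0.7},{"rotation":[0,0,0],"linear":[0,0,0],"fingers":0.7},{"rotation":[0,0,0],"linear":[0,0,0],"fingers":0.7},{"rotation":[0,0,0],"linear":[0,0,0],"fingers":0.7}]'

```text
clock: 9.2
eef_pos: [579.2, 77.1, 135.0]
tcp_rot: [0.514, 1.508, -0.513]
wrist_force: [0.1, 0.7, -0.2]
grip_width: 59.6
```

```bash
python3 st.py; python3 - <<'E'
import numpy as np,cv2
from station import bot
p=bot.camera_params("wrist");im=bot.capture("wrist")
np.savez("w3.npz",**p)
cv2.imwrite("pics/w3.png",cv2.resize(im[150:350,130:390],None,fx=3,fy=3,interpolation=2))
E
```

```text
9.2 [579.22751775  77.07546002 134.96828644] yaw 52.39970864637794 59.56598463987964 [ 0.06773137  0.7472108  -0.16744037] [-0.05692945  0.01520747  0.01882953] 0.7885460137270083
```

View pics/w3.png

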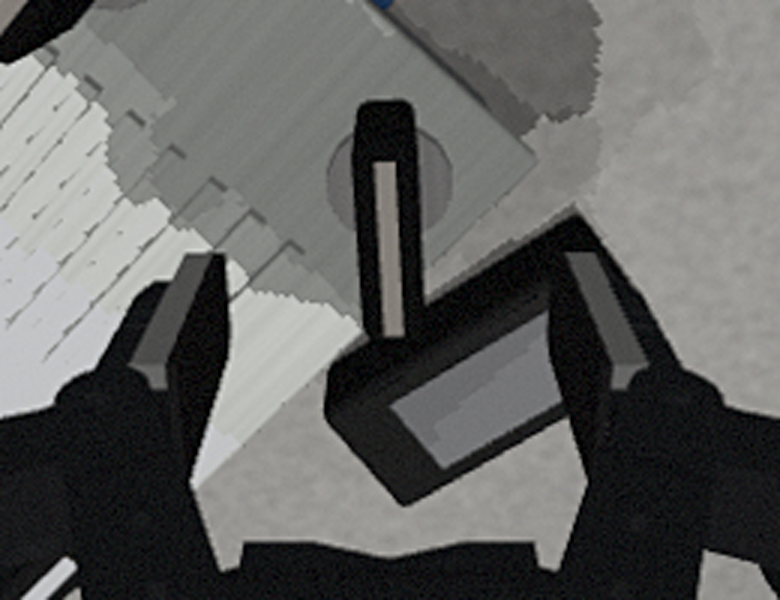

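Half bar centred at crop (389,249), its line running from (385,162) to (393,335). The adapter is near the right finger but lower than the fingertips will go.

```bash
python3 - <<'E'
import numpy as np
from h import ray
p=np.load("w3.npz")
q=[ray(p,(130+c[0]/3,150+c[1]/3),96) for c in((385,162),(393,335))];d=q[0]-q[1]
print((q[0]+q[1])/2,np.linalg.norm(d),np.degrees(np.arctan2(d[1],d[0]))%180)
E
```

```text
[579.75764387  76.55240045] 40.23567771827522 144.79297732564882
```

send_rows --steps '[{"rotation":[0,0,2.6],"linear":[0.0005,-0.0004,-0.02],"fingers":0.7},{"rotation":[0,0,0],"linear":[0,0,-0.0215],"fingers":0.6},{"rotation":[0,0,0],"linear":[0,0,0],"fingers":0.4},{"rotation":[0,0,0],"linear":[0,0,0],"fingers":0.2},{"rotation":[0,0,0],"linear":[0,0,0],"fingers":0},{"rotation":[0,0,0],"linear":[0,0,0],"fingers":0},{"rotation":[0,0,0],"linear":[0,0,0],"fingers":0},{"rotation":[0,0,0],"linear":[0,0,0],"fingers":0}]' --grip_force 40

```text
clock: 10.25
eef_pos: [579.9, 76.8, 94.0]
tcp_rot: [0.479, 1.516, -0.478]
wrist_force: [-2.0, -0.6, 6.4]
grip_width: 13.1
```

```bash
python3 st.py
```

```text
10.25 [579.89291031  76.77068163  94.02517541] yaw 55.01036027495022 13.131508737152858 [-2.02806875 -0.59853286  6.42984958] [-0.23095738  0.44768035  0.0160607 ] 0.7423496213337213
```

send_rows --steps '[{"rotation":[0,0,-9],"linear":[0,0,0],"fingers":0},{"rotation":[0,0,-9],"linear":[0,0,0],"fingers":0},{"rotation":[0,0,-9],"linear":[0,0,0],"fingers":0},{"rotation":[0,0,-9],"linear":[0,0,0],"fingers":0},{"rotation":[0,0,-7],"linear":[0,0,0],"fingers":0},{"rotation":[0,0,-2],"linear":[0,0,0],"fingers":0},{"rotation":[0,0,0],"linear":[0,0,0],"fingers":0},{"rotation":[0,0,0],"linear":[0,0,0],"fingers":0}]'

```text
clock: 11.25
eef_pos: [579.8, 76.7, 94.0]
tcp_rot: [1.08, 1.286, -1.079]
wrist_force: [-2.6, -0.8, 6.2]
grip_width: 13.2
```

```bash
python3 st.py
```

```text
11.25 [579.77826613  76.68168953  94.00595956] yaw 9.997022083733725 13.215067569191701 [-2.60674622 -0.77346871  6.15565736] [-0.33559103  0.55527378 -0.07039261] 1.527914445184524
```

send_rows --steps '[{"rotation":[0,0,-1],"linear":[0,0,0],"fingers":0},{"rotation":[0,0,-1],"linear":[0,0,0],"fingers":0},{"rotation":[0,0,0],"linear":[0,0,0],"fingers":0},{"rotation":[0,0,0],"linear":[0,0,0],"fingers":0},{"rotation":[0,0,0],"linear":[0,0,0],"fingers":0},{"rotation":[0,0,0],"linear":[0,0,0],"fingers":0},{"rotation":[0,0,0],"linear":[0,0,0],"fingers":0},{"rotation":[0,0,0],"linear":[0,0,0],"fingers":0}]'

```text
clock: 12.25
eef_pos: [579.8, 76.7, 94.0]
tcp_rot: [1.105, 1.271, -1.104]
wrist_force: [-2.3, -2.0, 6.3]
grip_width: 13.4
```

```bash
python3 st.py
```

```text
12.25 [579.80826697  76.69318987  94.04178232] yaw 8.089200054216578 13.410697264970905 [-2.3022347  -1.97043707  6.30010139] [-0.47906232  0.52825197  0.96780025] 1.5613757214256754
```

send_rows --steps '[{"rotation":[0,0,0],"linear":[0,0,0],"fingers":0.3},{"rotation":[0,0,0],"linear":[0,0,0],"fingers":0.5},{"rotation":[0,0,0],"linear":[0,0,0],"fingers":0.5},{"rotation":[0,0,0],"linear":[0,0,0.03],"fingers":0.5},{"rotation":[0,0,0],"linear":[0,0,0.05],"fingers":0.5},{"rotation":[0,0,0],"linear":[-0.02,0,0.05],"fingers":0.5},{"rotation":[0,0,0],"linear":[-0.03,0.045,0.02],"fingers":0.5},{"rotation":[0,0,0],"linear":[-0.03,0.045,0],"fingers":0.5}]'

```text
clock: 13.25
eef_pos: [499.4, 167.6, 244.9]
tcp_rot: [1.109, 1.27, -1.104]
wrist_force: [0.1, -0.0, -0.2]
grip_width: 42.5
```

send_rows --steps '[{"rotation":[0,0,0],"linear":[-0.03,0.045,0],"fingers":0.5},{"rotation":[0,0,0],"linear":[-0.03,0.045,0],"fingers":0.5},{"rotation":[0,0,0],"linear":[-0.03,0.045,0],"fingers":0.5},{"rotation":[0,0,0],"linear":[-0.03,0.045,0],"fingers":0.5},{"rotation":[0,0,0],"linear":[0,0,0],"fingers":0.5},{"rotation":[0,0,0],"linear":[0,0,0],"fingers":0.5},{"rotation":[0,0,0],"linear":[0,0,0],"fingers":0.5},{"rotation":[0,0,0],"linear":[0,0,0],"fingers":0.5}]'

```text
clock: 14.25
eef_pos: [380.1, 346.0, 242.8]
tcp_rot: [1.107, 1.271, -1.107]
wrist_force: [-0.1, 0.1, -0.1]
grip_width: 42.7
```

```bash
python3 st.py; python3 - <<'E'
import cv2
from station import bot
im=bot.capture("top")[95:185,193:313]
cv2.imwrite("pics/end.png",cv2.resize(im,None,fx=6.5,fy=6.5,interpolation=cv2.INTER_CUBIC))
E
```

```text
14.25 [380.12349298 346.0064707  242.82665388] yaw 7.9164459876270055 42.69088645699352 [-0.08496785  0.12491803 -0.11938559] [-0.04276771  0.00744382 -0.00440558] 2.171115802485948
```

View pics/end.png

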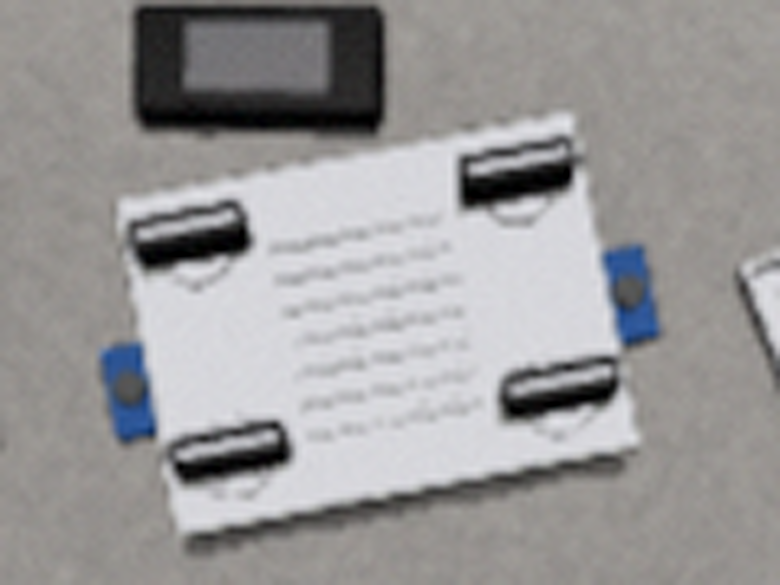

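The final view shows all four bars parallel to the long sides, at (190,235), (517,172), (228,452) and (560,388). The gripper is clear and the bystanders in view have not moved.

```bash
python3 -c "
from station import bot
print(bot.job_done())"
```

```text
the job is handed in; nothing more can be done
None
```

I turned the hardly begun screw clockwise about 74° to its hard stop, then went across and turned the half tightened one about 45° to its stop. I then let go, moved the arm clear and handed the job in at about 14 s.

- **Stops:** the wrist moment rose to 1.25 N m on the first screw and 0.97 N m on the second, far above the 0.06 N m turning stiffness, so both were against their stops.
- **Final picture:** the last top view, judged by eye, shows all four bars in line with the long sides. The adapter had not moved and nothing was touching the box. The circuit board, the screwdriver and most of the tin lay outside that crop, so I did not recheck them.
- **Disagreement:** the first wrist picture, taken while the arm was still settling, put the screws up to 7 mm away from the top view. Close pictures taken at rest agreed with the top view to about 2 mm, so I used those.

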